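# Raise the read-out and index to the third stop

### The job

Set up the indexing unit on the bench: first tilt its flat read-out panel up by the pull tab to about 60 degrees from lying flat and let go of it there (its hinge is stiff and stays). Then turn the index knob clockwise from its home stop, counting the clicks, to the third stop and not beyond, and finish while still gripping the knob there, so that I can lock the spindle. Leave the loose tools lying about as they are.

Things in the scene. Friction and masses are not known exactly. Their poses are not given: they have to be found in the camera images.
- index_unit: indexing unit, bolted down: base plate 310 x 150 x 10 mm, on its near half a grey gear housing (110 x 110 mm) with a dividing plate 100 mm wide (top 66 mm up) and black knob, on its far half the read-out; chuck and bar stick out 156 mm to its left, below 60 mm. Origin on the bench; x from knob to read-out, y left, z up. Knob axis at x = -0.09, y = 0, read-out hinge at x = 0.145.
- readout (a joint): tilt of the read-out panel, rad: 0 lying flat, grows as its near edge is raised; 1.05 is 60 degrees, the travel ends at 1.75. Starts between 0 and 0.25. Stiff hinge (friction about 0.35 N m, so about 3 N at the tab); it stays where it is left.
- readout_hinge (a point): middle of the panel's hinge line, 44 mm above the bench, at the far end of the unit; the line runs along the unit's y axis. The black panel is 95 mm from hinge to free edge, 122 mm wide, 12 mm thick; flat, its underside (with the display) is 2 mm above the grey foot.
- readout_tab (a point): centre of the pull tab: a steel roller 16 mm thick, 22 mm long along the unit's y, on a neck 10 mm wide, 30 mm in front of the middle of the panel's free edge, 125 mm from the hinge line. Can be gripped across its ends (along y) from above, and pivots between the fingers. Panel flat: 44 mm above the bench, 34 mm above the base plate, nothing beside it.
- knob_bar (a point): grip bar of the index knob: black, 52 mm long, 14 mm wide, 26 mm high, turning on an upright axis with joint index_knob. Origin at its centre, on the axis, 94 mm above the bench and 28 mm above the dividing plate; x along the bar, y across it, z up. The end at -x carries a thin steel pointer and a white line on top.
- index_knob (a joint): turn of the knob, rad, growing clockwise from above. Starts at 0, home (a brass pin marks it). It clicks every 24 degrees (0.419 rad), at each of the plate's 15 holes; the third stop is 72 degrees (1.257) from home. Takes up to 0.1 N m; half-way it snaps on to the next. At home the bar stands 36 degrees counter-clockwise of the unit's x axis, at the third stop 36 clockwise.
- wrench_13_mid (a point): a loose steel combination wrench 164 x 27 x 5 mm lying on the bench right of the unit; the point lies in its middle on the bench; leave it alone
- hex_bolt_mid (a point): a loose hexagon bolt 66 x 18 x 16 mm lying on the bench right of the unit; the point lies in its middle on the bench; leave it alone
- carpenter_pencil_mid (a point): a loose carpenter's pencil 170 x 8 x 8 mm lying on the bench left of the unit's far half; the point lies in its middle on the bench; leave it alone

How it is judged (in metres and radians):
On the way, in this order (a step that is already met when the one before it is completed fails the run):
1. the read-out panel stands at 60 degrees, give or take 10, and is let go, with the knob still at home (value of joint readout between 0.873 and 1.222 rad and distance between the grasp point and readout_tab above 0.05 m and value of joint index_knob below 0.2 rad), for 0.2 s.
2. the knob, gripped, is at the third stop (value of joint index_knob between 1.137 and 1.377 rad and contact force between the fingers and index_knob above 1.5 N), for 0.2 s.
At the end, for the whole second after the job is handed in: The read-out panel stands at 60 degrees (give or take 10); the index knob rests at the third stop (72 degrees, give or take 7) with the fingers round its grip bar, pressing on it with more than 1.5 N (all of step 2 and value of joint readout between 0.873 and 1.222 rad and velocity of joint index_knob between -0.1 and 0.1 rad/s and distance between the grasp point and knob_bar below 0.045 m); the arm keeps its last pose, push and grip.
It fails at once if the knob is turned on towards the fourth stop (value of joint index_knob above 1.5 rad).
It fails at once if a loose tool by the unit is shifted more than 3 cm (distance of any of wrench_13_mid, hex_bolt_mid, carpenter_pencil_mid from where it was at the start of the episode above 0.03 m).
It also fails if it takes over 51 s, if anything falls off the work surface, if the arm or the gripper's body presses on something with over 40 N, if the wrist force passes 120 N, or if a joint passes its speed limit or range.

### The arm

A 6-joint arm with a two-finger parallel gripper is mounted at the origin on a cart in front of the work surface, level with it; the furniture and walls round the work are solid. World frame = base frame: x ahead of the robot, y to its left, z up, the work surface at z = 0. Lengths are in mm, angles in rad, forces in N, time in s.
With the tool pointing down it reaches from about 350 to 875 mm from the base axis. Payload 4.2 kg.
Tool frame: the origin (TCP) lies at the very end of the fingers, on their centre line; the grasp point (between the pads) lies arm.hold_point_z behind it (arm.hold_point_z is the distance from the TCP to the grasp point, in mm); z points along the fingers, y is the direction in which the jaws open and shut (so a half turn about z gives the same grasp; the last joint's range is limited). The gripper opens to 85 mm and grips with 20 to 120 N. Pads are 22 mm wide; open, the fingers measure 114 mm over their backs; the gripper's body (76 mm by 85 mm) begins 54 mm behind the grasp point. The pads swing forward as they close: fully open they stand 13 mm farther back than shut.
Start: joints at [1.372, 0.385, 0.008, 0, -1.194, -0.259], TCP at [276.201, 560.636, 231.312] pointing down, gripper open.
Joint ranges: [-3.14, 3.14], [-1.21, 2.06], [-1.07, 1.41], [-3.16, 2.05], [-2.99, -0.16], [-3.1, 3.1]. Speed limits (rad/s): [2.79, 2.79, 3.14, 3.14, 3.14, 3.14].

### API

Orientations are given as a unit quaternion [x, y, z, w].
In Python, from bench import arm gives the robot as it stands.
- The arm moves only by the tool step_arm, never from a script. Its argument "series" is a list of rows, each a list of 6 numbers: the shift along the world's x, y, z scaled (see below), then the turn, a rotation vector about the world's x, y, z scaled (see below). A call has 1 to 12 rows; each row is the pose to reach, as a shift and turn from the pose commanded when the call began; what a row does not reach only later rows make up. The controller multiplies each number of a shift by 400 mm and each number of a turn by pi/2 rad. A row lasts 1/12 s, in which the tool goes at most 41.7 mm and 7.16 degrees, less where a joint would pass 70% of its speed; a pose out of reach is approached as far as the arm can. A call with a number of a shift or a turn outside -1 to 1 is refused whole. A call with a gripper value outside its range is refused whole. "jaw" is the opening, from -1 (shut) to 1 (fully open), set as the call begins (left out, the last holds). The fingers move at their own pace and stop on an object; the grip force is fixed at half the most. Time passes only in rows, so rows that repeat a pose let the fingers close. It gives the time, the measured TCP pose, the force and the opening at its end, in the units of the state.
- arm.read_state(): the state, without advancing time (a new reading comes with each control period).
- arm.get_image(name): name is "scene" or "top" or "wrist"; returns a dict with "image" (400x640x3 uint8, red, green, blue), "camera_matrix" (3x3 intrinsics, pixels), "world_from_camera" (4x4, takes a point from camera to world coordinates). Camera axes: x right, y up, looking along -z (the intrinsics and any distortion apply to the point x, -y, -z); pixel columns grow to the right and rows downward; lengths in mm; the calibration is good to about 2 mm. A picture is of the moment at which its call begins. There is no depth.
- arm.job_done(): hands the job in, once; it reports no verdict.
The state is a dict: "clock": time; "joints": joint angles; "joint_vel": joint speeds; "joint_efforts": joint torques, N m; "position": TCP position; "ee_rot": TCP orientation; "contact_force": force on the tool from outside, world axes, zero at the start; "wrist_torque": the same for the moment, N m; "gripper_width": finger opening in mm.
Only numpy, scipy, OpenCV 4.12 (cv2) and the standard library are available. Lean on these libraries where they do the work, as an engineer would, in place of code of your own. Each camera call takes 0.05 s, during which the arm holds its last target.

## Working session

There is one attempt and no reset: what is moved stays moved. The work goes in short steps, Python scripts to look and compute and a tool call to move; the robot and the scene stay as the last step left them, time stands still between calls to the robot, and variables do not carry over. Pictures are saved under pics/ and viewed, and the job is handed in when it is done.

Besides the shell and the picture viewer there is one more tool, called after "Emit:" by a JSON object that holds its "name" and its "arguments", one argument or row to a line. step_arm: Moves the arm, as the interface text tells. Shifts and turns lie within -1 to 1; 1 stands for 400 mm of shift or pi/2 rad of turn. Its arguments: {"type":"object","properties":{"series":{"type":"array","items":{"type":"array","items":{"type":"number","minimum":-1,"maximum":1}}},"jaw":{"type":"number"}},"required":["series"]}

```bash
mkdir -p pics; ls; python3 - <<'E'
from bench import arm
import cv2,numpy as np
s=arm.read_state();print(s, arm.hold_point_z)
for n in ["scene","top","wrist"]:
    d=arm.get_image(n);cv2.imwrite(f"pics/{n}0.png",d["image"][:,:,::-1]);print(n,d["camera_matrix"],d["world_from_camera"],[k for k in d])
    np.savez(f"{n}0.npz",**d)
E
```

```text
pics
{'clock': 0.0, 'joints': array([ 1.37156349e+00,  3.85549208e-01,  6.61598274e-03, -5.14664353e-04,
       -1.19398811e+00, -2.58555039e-01]), 'joint_vel': array([-0.00109805,  0.00139931, -0.00091058, -0.00036202,  0.00052545,
        0.0015572 ]), 'joint_efforts': array([-3.97905260e-04, -3.92289877e+01,  1.88394517e+01,  4.18602750e+00,
       -4.77122376e-03,  1.02427762e-05]), 'position': array([275.97315842, 560.11517219, 230.2198385 ]), 'ee_rot': array([ 9.73895833e-01, -2.26992777e-01, -2.07562305e-04,  1.06913191e-03]), 'contact_force': array([ 1.17729409,  0.22152761, -0.25951761]), 'wrist_torque': array([ 0.01378457, -0.03387301, -0.01745336]), 'gripper_width': 85.2030629709087} 18.700000000000003
scene [[421.0565335    0.         328.44576585]
 [  0.         421.0565335  204.16510367]
 [  0.           0.           1.        ]] [[ 8.77055629e-01  3.18427060e-01 -3.59691023e-01  3.16100846e+02]
 [-4.80104466e-01  6.06773427e-01 -6.33502732e-01 -5.02443375e+02]
 [ 1.65265427e-02  7.28306403e-01  6.85052302e-01  6.98473603e+02]
 [ 0.00000000e+00  0.00000000e+00  0.000000
[... 270 characters left out ...]

 [-9.99794047e-01 -1.99472447e-02 -3.73773292e-03  4.94904555e+01]
 [-5.34844781e-03  8.13167552e-02  9.96673958e-01  9.56576190e+02]
 [ 0.00000000e+00  0.00000000e+00  0.00000000e+00  1.00000000e+00]] ['image', 'camera_matrix', 'world_from_camera']
wrist [[316.00338283   0.         321.17044994]
 [  0.         316.00338283 194.36935272]
 [  0.           0.           1.        ]] [[-4.41296987e-01  8.62225427e-01  2.48644892e-01  3.39304510e+02]
 [-8.97357585e-01 -4.24793667e-01 -1.19581375e-01  5.29328347e+02]
 [ 2.51667339e-03 -2.75894281e-01  9.61184692e-01  3.72440132e+02]
 [ 0.00000000e+00  0.00000000e+00  0.00000000e+00  1.00000000e+00]] ['image', 'camera_matrix', 'world_from_camera']
```

View pics/top0.png

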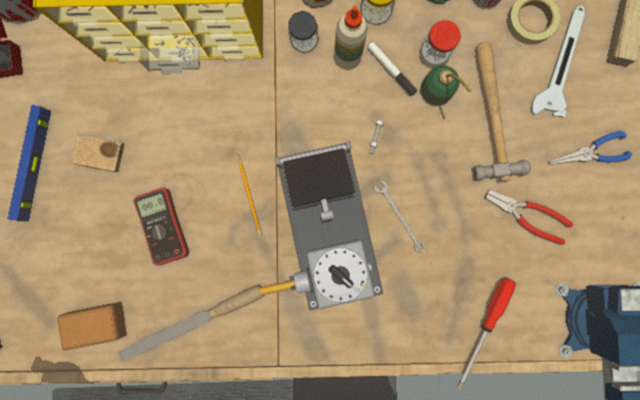

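View pics/scene0.png

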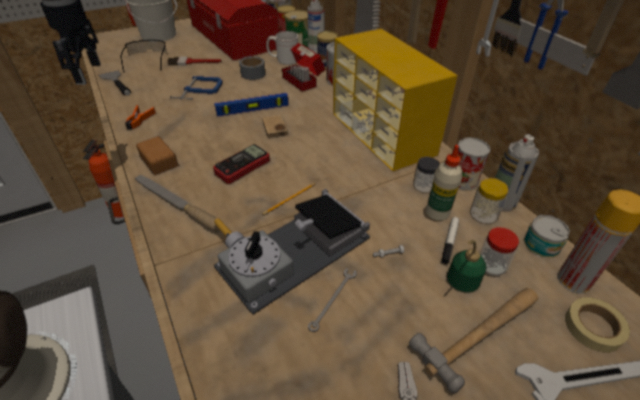

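View pics/wrist0.png

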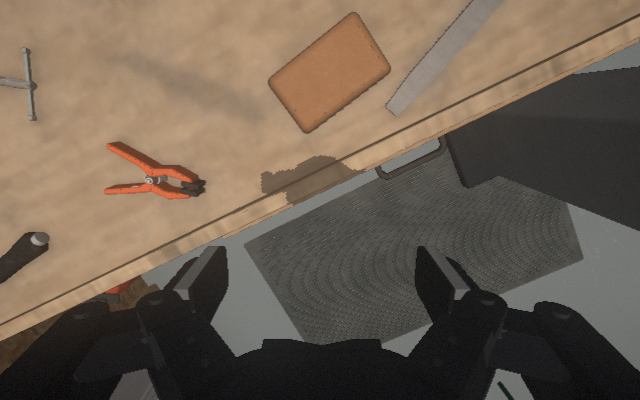

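```bash
cat > h.py <<'E'
import cv2,numpy as np
def ray(d,u,v):
    K=d["camera_matrix"];T=d["world_from_camera"]
    x=(u-K[0,2])/K[0,0];y=(v-K[1,2])/K[1,1]
    return T[:3,3],T[:3,:3]@np.array([x,-y,-1.])
def onz(d,u,v,z):
    o,r=ray(d,u,v);return o+r*(z-o[2])/r[2]
def proj(d,p):
    K=d["camera_matrix"];T=d["world_from_camera"]
    c=T[:3,:3].T@(np.asarray(p,float)-T[:3,3]);return np.array([K[0,0]*c[0]/-c[2]+K[0,2],K[1,1]*-c[1]/-c[2]+K[1,2]])
def tri(d1,p1,d2,p2):
    o1,r1=ray(d1,*p1);o2,r2=ray(d2,*p2)
    s=np.linalg.lstsq(np.c_[r1,-r2],o2-o1,rcond=None)[0]
    a=o1+r1*s[0];b=o2+r2*s[1];return (a+b)/2,np.linalg.norm(a-b)
E
python3 - <<'E'
import cv2
a=cv2.imread("pics/top0.png")[130:320,230:430];cv2.imwrite("pics/topc.png",cv2.resize(a,None,fx=3.1,fy=3.1,interpolation=cv2.INTER_CUBIC))
a=cv2.imread("pics/scene0.png")[180:320,200:390];cv2.imwrite("pics/scenec.png",cv2.resize(a,None,fx=4,fy=4,interpolation=cv2.INTER_CUBIC))
E
```

```text
(no output)
```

View pics/topc.png

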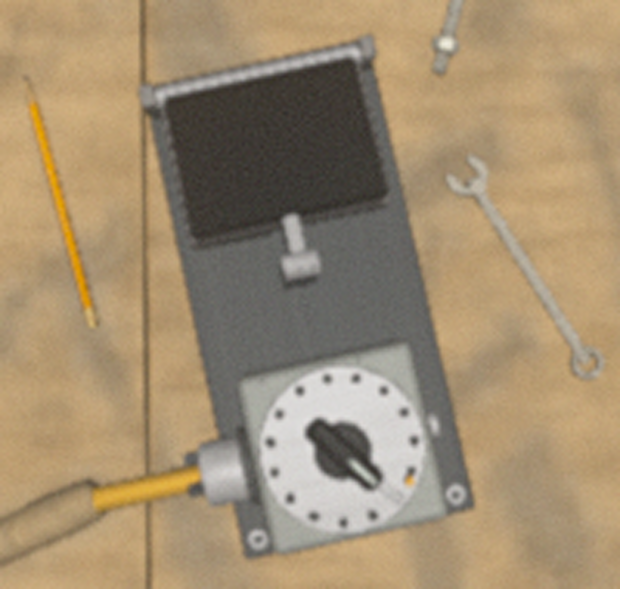

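View pics/scenec.png

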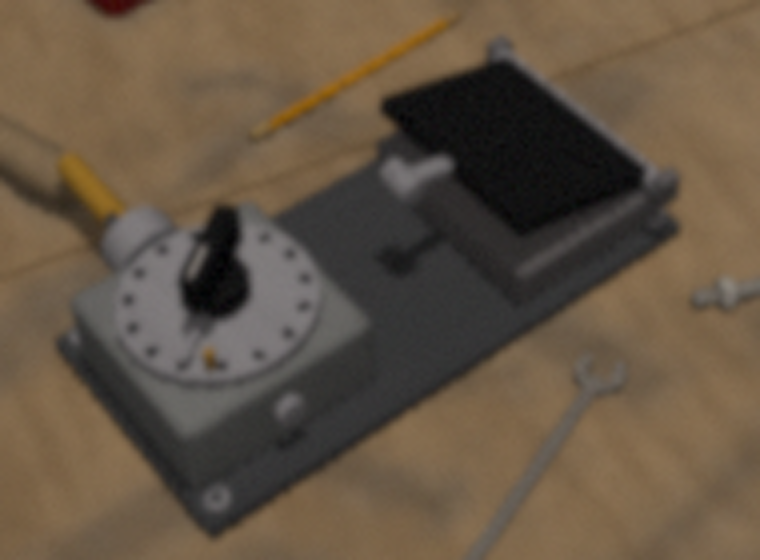

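```bash
python3 - <<'E'
from h import *
t=np.load("top0.npz");s=np.load("scene0.npz")
im=t["image"].astype(int);m=((im.min(2)>165)&((im.max(2)-im.min(2))<40)).astype(np.uint8)
w=np.zeros_like(m);w[230:310,300:380]=m[230:310,300:380]
cs,_=cv2.findContours(w,cv2.RETR_EXTERNAL,cv2.CHAIN_APPROX_NONE);c=max(cs,key=cv2.contourArea)
e=cv2.fitEllipse(cv2.convexHull(c));print(e);pc=onz(t,*e[0],66);print("plate c",pc, "diam mm",np.mean(e[1])*(956-66)/475)
T=lambda u,v:(u/3.1+230-0.33,v/3.1+130-0.33)
S=lambda u,v:(u/4+200-.37,v/4+180-.37)
A=onz(t,*T(247,556),10);B=onz(t,*T(473,507),10);print("near corners",A,B,np.linalg.norm(A-B))
C=onz(t,*T(150,97),44);D=onz(t,*T(367,48),44);print("hinge ends z44",C,D,(C+D)/2,np.linalg.norm(C-D))
print("hinge tri",tri(t,T(150,97),s,S(500,48)),tri(t,T(367,48),s,S(662,182)))
y=np.arctan2(*(B-A)[[0,1]]*[1,1]);
h=(C+D)/2
for a,b in [(A,B),(C,D)]:
    d=(a-b)[:2];print("y-dir yaw from corners",np.degrees(np.arctan2(-d[0],d[1])))
d=(h-pc)[:2];print("yaw knob-hinge",np.degrees(np.arctan2(d[1],d[0])),np.linalg.norm(d))
print("tab tri",tri(t,T(300,263),s,S(405,178)))
# knob bar ends
for z in (107,):print("bar ends",onz(t,*T(312,425),z),onz(t,*T(375,485),z))
cv2.imwrite("pics/m.png",w*255)
E
```

```text
((340.1334533691406, 274.63433837890625), (53.952659606933594, 54.50685119628906), 176.77056884765625)
plate c [452.8434903   27.28126916  66.        ] diam mm 101.60943643670333
near corners [382.29957976  87.69608468  10.        ] [410.15177667 -56.00150895  10.        ] 146.37193476283753
hinge ends z44 [671.20364936 142.20953308  44.        ] [699.40952363   5.81713728  44.        ] [685.3065865   74.01333518  44.        ] 139.2783435250194
hinge tri (array([670.86709475, 141.90746376,  46.67813138]), np.float64(0.1526021253534203)) (array([698.15293121,   6.34648946,  45.75754271]), np.float64(2.0365692281548227))
y-dir yaw from corners 10.969342495076774
y-dir yaw from corners 11.684034672037827
yaw knob-hinge 11.366668396401563 237.11384837229346
tab tri (array([565.02391827,  50.24399342,  72.57610639]), np.float64(1.036451782594337))
bar ends [470.62979622  45.38589952 107.        ] [436.09391414  10.21103857 107.        ]
```

Emit:
{"name": "step_arm", "arguments": {
  "series": [
    [0.56,-1,0,0,0,0.418],
    [0.56,-1,0,0,0,0.418],
    [0.56,-1,0,0,0,0.418],
    [0.56,-1,0,0,0,0.418],
    [0.56,-1,0,0,0,0.418],
    [0.56,-1,0,0,0,0.418],
    [0.56,-1,0,0,0,0.418],
    [0.56,-1,0,0,0,0.418],
    [0.56,-1,0,0,0,0.418],
    [0.56,-1,0,0,0,0.418],
    [0.56,-1,0,0,0,0.418],
    [0.56,-1,0,0,0,0.418]
  ],
  "jaw": 1
}}

```text
clock: 1.15
position: [501.9, 155.6, 231.0]
ee_rot: [0.995, 0.096, -0.0, 0.001]
contact_force: [0.7, 0.8, 0.4]
gripper_width: 85.4
```

Emit:
{"name": "step_arm", "arguments": {
  "series": [
    [0.16,-0.2775,-0.25,0,0,0],
    [0.16,-0.2775,-0.25,0,0,0],
    [0.16,-0.2775,-0.25,0,0,0],
    [0.16,-0.2775,-0.25,0,0,0],
    [0.16,-0.2775,-0.25,0,0,0],
    [0.16,-0.2775,-0.25,0,0,0],
    [0.16,-0.2775,-0.25,0,0,0],
    [0.16,-0.2775,-0.25,0,0,0]
  ]
}}

```text
clock: 1.82
position: [564.6, 50.7, 132.4]
ee_rot: [0.995, 0.1, 0.001, -0.0]
contact_force: [0.7, 0.8, -0.2]
gripper_width: 85.6
```

```bash
python3 - <<'E'
from bench import arm
from h import *
from scipy.spatial.transform import Rotation as R
s=arm.read_state();print(s["position"],R.from_quat(s["ee_rot"]).as_matrix().round(3),s["joints"])
for n in ["wrist","scene"]:
    d=arm.get_image(n);cv2.imwrite(f"pics/{n}1.png",d["image"][:,:,::-1]);np.savez(f"{n}1.npz",**d)
    H=np.array([683.2,73.5,44]);ux=np.array([.9806,.1968,0]);p=H-125*np.cos(.232)*ux+[0,0,125*np.sin(.232)]
    print(n,proj(d,p),p)
E
```

```text
[564.60544622  50.66905593 132.44498739] [[ 0.98   0.199  0.002]
 [ 0.199 -0.98   0.001]
 [ 0.002 -0.    -1.   ]] [ 3.75358010e-01  3.76708203e-01 -2.74789118e-01  1.95682381e-04
 -9.17143510e-01  1.39547201e+00]
wrist [321.9904444  213.39699168] [563.90896898  49.55907107  72.74054988]
scene [300.28509163 224.49069358] [563.90896898  49.55907107  72.74054988]
```

View pics/wrist1.png

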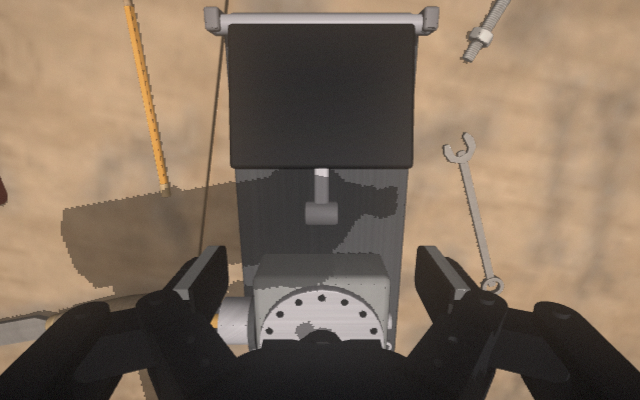

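View pics/scene1.png

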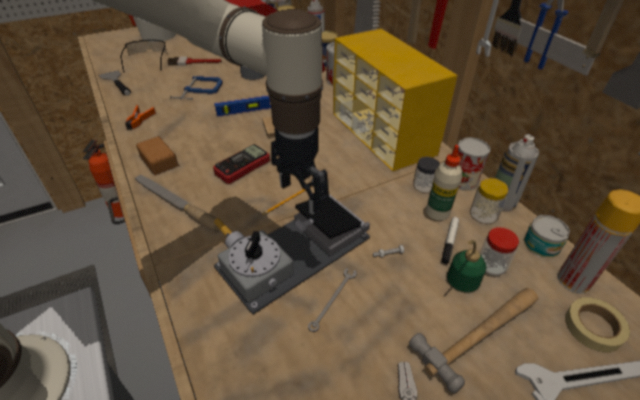

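Emit:
{"name": "step_arm", "arguments": {
  "series": [
    [0,0,-0.09,0,0,0],
    [0,0,-0.15,0,0,0],
    [0,0,-0.186,0,0,0],
    [0,0,-0.186,0,0,0],
    [0,0,-0.186,0,0,0]
  ]
}}

```text
clock: 2.33
position: [564.3, 50.3, 57.4]
ee_rot: [0.995, 0.1, 0.0, 0.0]
contact_force: [0.5, -0.4, 0.2]
gripper_width: 85.6
```

Emit:
{"name": "step_arm", "arguments": {
  "series": [
    [0,0,0,0,0,0],
    [0,0,0,0,0,0],
    [0,0,0,0,0,0],
    [0,0,0,0,0,0],
    [0,0,0,0,0,0],
    [0,0,0,0,0,0],
    [0,0,0,0,0,0],
    [0,0,0,0,0,0],
    [0,0,0,0,0,0],
    [0,0,0,0,0,0]
  ],
  "jaw": -1
}}

```text
clock: 3.17
position: [564.2, 50.4, 57.3]
ee_rot: [0.995, 0.099, 0.0, -0.0]
contact_force: [-2.4, 4.3, 2.7]
gripper_width: 20.4
```

```bash
python3 - <<'E'
from bench import arm
from h import *
s=arm.read_state();print(s["position"],s["contact_force"],s["gripper_width"])
d=arm.get_image("wrist");cv2.imwrite("pics/wrist2.png",d["image"][:,:,::-1])
d=arm.get_image("scene");cv2.imwrite("pics/scene2.png",cv2.resize(d["image"][150:300,200:390,::-1],None,fx=4,fy=4))
# arc plan from th0 to th1 (cmd shifts /400)
th0=.232
for th in np.linspace(th0,1.06,10)[1:]:
    dx=125*(np.cos(th0)-np.cos(th));dz=125*(np.sin(th)-np.sin(th0))
    print([round(float(v)/400,3) for v in (dx*.9806,dx*.1968,dz)])
E
```

```text
[564.19779701  50.43708356  57.3342851 ] [-2.40993522  4.33131912  2.69763795] 20.39569496306282
[0.008, 0.002, 0.028]
[0.018, 0.004, 0.054]
[0.03, 0.006, 0.08]
[0.045, 0.009, 0.105]
[0.062, 0.012, 0.128]
[0.081, 0.016, 0.149]
[0.102, 0.02, 0.168]
[0.124, 0.025, 0.186]
[0.148, 0.03, 0.201]
```

View pics/wrist2.png

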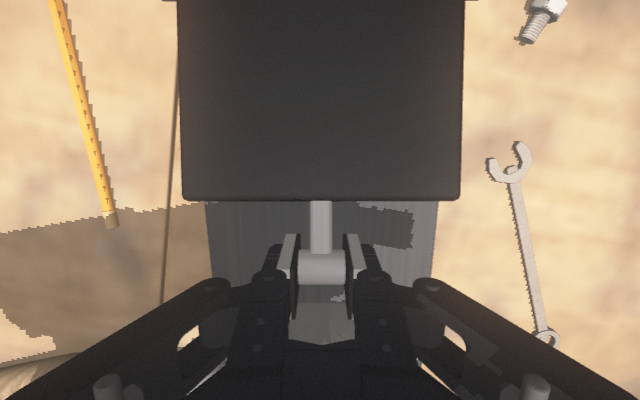

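View pics/scene2.png

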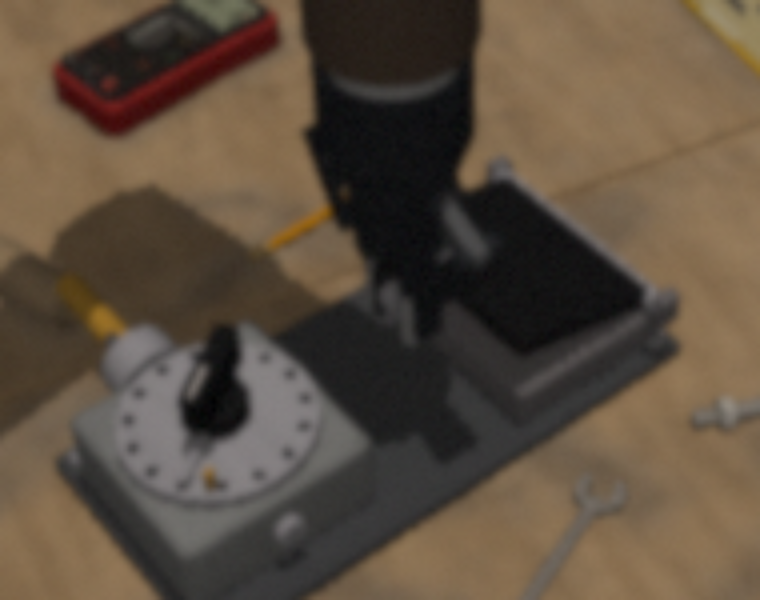

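Emit:
{"name": "step_arm", "arguments": {
  "series": [
    [0.008,0.002,0.028,0,0,0],
    [0.018,0.004,0.054,0,0,0],
    [0.03,0.006,0.08,0,0,0],
    [0.045,0.009,0.105,0,0,0],
    [0.062,0.012,0.128,0,0,0],
    [0.081,0.016,0.149,0,0,0],
    [0.102,0.02,0.168,0,0,0],
    [0.124,0.025,0.186,0,0,0],
    [0.148,0.03,0.201,0,0,0],
    [0.148,0.03,0.201,0,0,0],
    [0.148,0.03,0.201,0,0,0]
  ]
}}

```text
clock: 4.18
position: [621.2, 62.0, 135.4]
ee_rot: [0.995, 0.099, -0.003, -0.0]
contact_force: [-2.2, 3.2, -2.4]
gripper_width: 20.2
```

```bash
python3 - <<'E'
from bench import arm
from h import *
s=arm.read_state();print(s["position"],s["contact_force"],s["gripper_width"])
d=arm.get_image("wrist");cv2.imwrite("pics/wrist3.png",d["image"][:,:,::-1])
d=arm.get_image("scene");cv2.imwrite("pics/scene3.png",cv2.resize(d["image"][150:300,200:390,::-1],None,fx=4,fy=4))
E
```

```text
[621.17826118  62.04943666 135.37098778] [-2.21859878  3.1861164  -2.41839831] 20.23254234197733
```

View pics/wrist3.png

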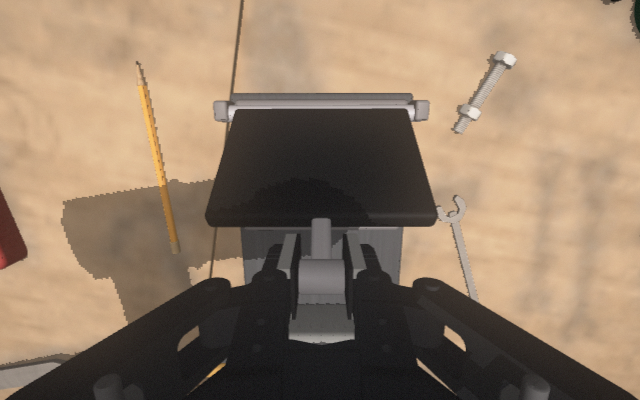

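View pics/scene3.png

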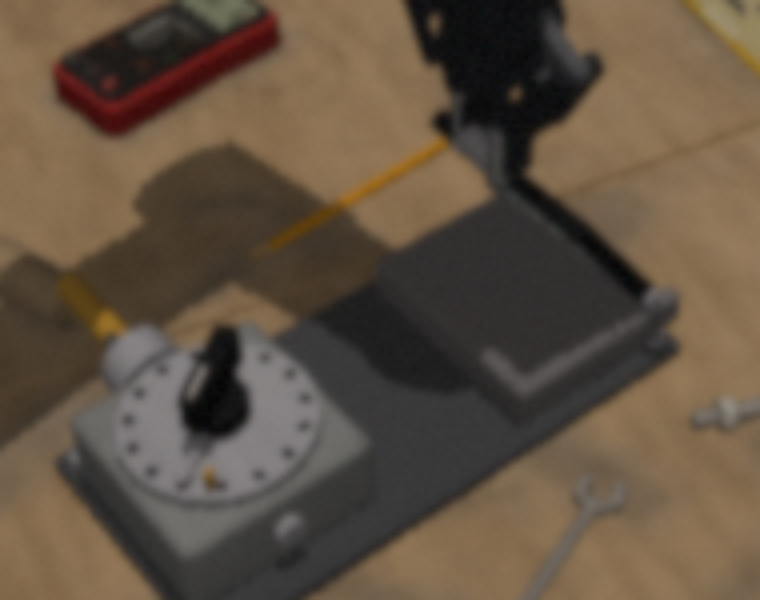

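Emit:
{"name": "step_arm", "arguments": {
  "series": [
    [0,0,0,0,0,0],
    [0,0,0,0,0,0],
    [0,0,0,0,0,0],
    [0,0,0,0,0,0],
    [0,0,0,0,0,0],
    [0,0,0,0,0,0],
    [0,0,0,0,0,0],
    [0,0,0,0,0,0]
  ],
  "jaw": 1
}}

```text
clock: 4.95
position: [623.5, 61.6, 137.4]
ee_rot: [0.995, 0.099, 0.0, 0.0]
contact_force: [-0.8, -0.5, 0.1]
gripper_width: 85.0
```

Emit:
{"name": "step_arm", "arguments": {
  "series": [
    [0,0,0.06,0,0,0],
    [0,0,0.12,0,0,0],
    [0,0,0.2,0,0,0],
    [0,0,0.2,0,0,0],
    [-0.1,-0.02,0.2,0,0,0],
    [-0.2,-0.05,0.2,0,0,0],
    [-0.2,-0.05,0.2,0,0,0],
    [-0.2,-0.05,0.2,0,0,0],
    [-0.2,-0.05,0.2,0,0,0]
  ]
}}

```text
clock: 5.7
position: [544.1, 41.8, 218.2]
ee_rot: [0.995, 0.099, 0.001, -0.0]
contact_force: [1.0, 0.4, 0.7]
gripper_width: 85.3
```

```bash
python3 - <<'E'
from bench import arm
from h import *
s=arm.read_state();print(s["position"],s["contact_force"],s["gripper_width"])
H=np.array([683.2,73.5,44]);ux=np.array([.9806,.1968,0])
for n in ["wrist","scene","top"]:
    d=arm.get_image(n);np.savez(f"{n}4.npz",**d)
    for th in (50,60,70):
        t=np.radians(th);print(n,th,proj(d,H-125*np.cos(t)*ux+[0,0,125*np.sin(t)]).round(1))
    im=d["image"][:,:,::-1]
    cv2.imwrite(f"pics/{n}4.png",im if n!="scene" else cv2.resize(im[150:300,200:390],None,fx=4,fy=4))
E
```

```text
[544.11242162  41.76854466 218.21627919] [0.97114668 0.3583139  0.71253783] 85.33259023941243
wrist 50 [315.2 116.2]
wrist 60 [314.8  87.6]
wrist 70 [314.3  50.8]
scene 50 [315.8 191.8]
scene 60 [322.7 183.4]
scene 70 [330.4 175.8]
top 50 [321.7 190.1]
top 60 [319.4 179.2]
top 70 [316.8 167.3]
```

View pics/wrist4.png

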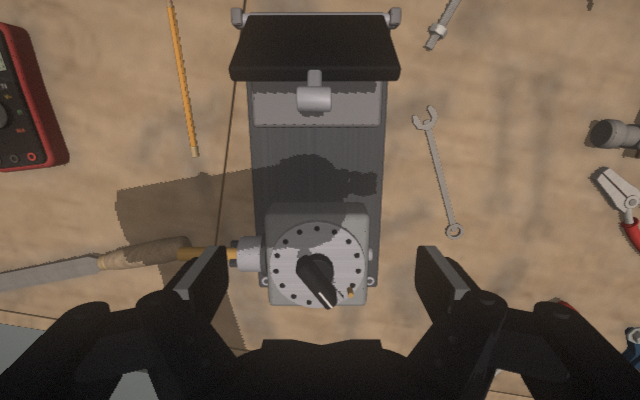

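View pics/scene4.png

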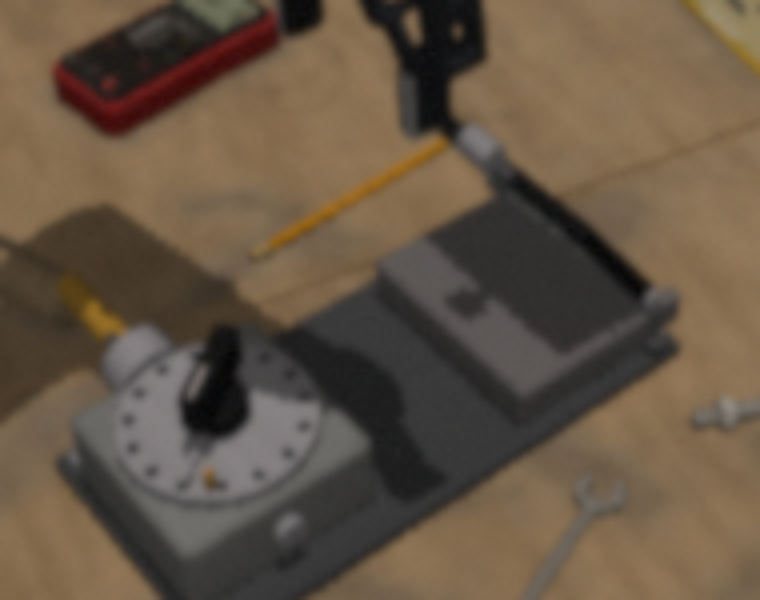

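```bash
python3 - <<'E'
from h import *
w=np.load("wrist4.npz")
im=w["image"][190:320,240:400,::-1];cv2.imwrite("pics/wc.png",cv2.resize(im,None,fx=5,fy=5,interpolation=cv2.INTER_CUBIC)[:600])
K=np.array([452.8,27.3]);
a=np.radians(11.35+36)
print("axis66",proj(w,[*K,66]))
P=[proj(w,[*(K+50*np.array([np.cos(t),np.sin(t)])),66]) for t in np.linspace(0,6.28,8)]
b=np.array([np.cos(a),np.sin(a)])
print("bar ends top",proj(w,[*(K+26*b),107]),proj(w,[*(K-26*b),107]))
def C(p):return (np.array(p)-[240,190])*5+2
big=cv2.imread("pics/wc.png")
for t in np.linspace(0,6.283,40):
    cv2.circle(big,tuple(int(x) for x in C(proj(w,[*(K+50*np.array([np.cos(t),np.sin(t)])),66]))),2,(0,0,255),-1)
n=np.array([-b[1],b[0]])
q=[C(proj(w,[*(K+s*26*b+r*7*n),107])) for s,r in ((1,1),(1,-1),(-1,-1),(-1,1))]
cv2.polylines(big,[np.array(q).astype(int)],True,(0,255,0),1)
cv2.imwrite("pics/wc.png",big)
E
```

```text
axis66 [316.93417669 267.18158599]
bar ends top [299.21604571 268.7305974 ] [332.8378184  309.35344178]
```

View pics/wc.png

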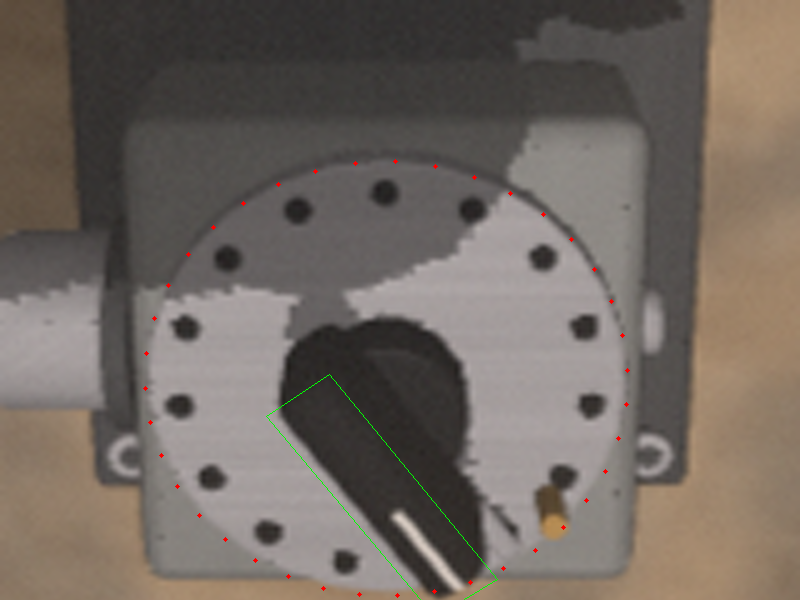

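Emit:
{"name": "step_arm", "arguments": {
  "series": [
    [-0.1,-0.018,0,0,0,0.08],
    [-0.2265,-0.036,-0.05,0,0,0.16],
    [-0.2265,-0.036,-0.1,0,0,0.24],
    [-0.2265,-0.036,-0.168,0,0,0.32],
    [-0.2265,-0.036,-0.168,0,0,0.4],
    [-0.2265,-0.036,-0.168,0,0,0.4],
    [-0.2265,-0.036,-0.168,0,0,0.4],
    [-0.2265,-0.036,-0.168,0,0,0.4],
    [-0.2265,-0.036,-0.168,0,0,0.4]
  ]
}}

```text
clock: 6.6
position: [453.9, 27.6, 150.8]
ee_rot: [0.916, 0.401, 0.001, 0.0]
contact_force: [0.2, -0.6, -0.6]
gripper_width: 85.1
```

```bash
python3 - <<'E'
from bench import arm
from h import *
from scipy.spatial.transform import Rotation as R
s=arm.read_state();print(s["position"],s["contact_force"],R.from_quat(s["ee_rot"]).as_matrix()[:,0].round(3),s["joints"])
for n in ["wrist","scene"]:
    d=arm.get_image(n);np.savez(f"{n}5.npz",**d);im=d["image"][:,:,::-1]
    cv2.imwrite(f"pics/{n}5.png",im if n!="scene" else cv2.resize(im[150:300,200:390],None,fx=4,fy=4))
    print(proj(d,[452.8,27.3,107]),proj(d,[452.8,27.3,94]))
E
```

```text
[453.85139586  27.61172052 150.76807856] [ 0.19994058 -0.5630791  -0.5654858 ] [0.678 0.735 0.002] [ 4.19954013e-01  1.77187762e-01 -5.11931178e-01  1.35646031e-04
 -8.79860850e-01  1.97605775e+00]
[319.38800278 221.49082368] [319.48484543 214.53120849]
[251.57743642 239.24335446] [252.32112529 243.84261271]
```

View pics/wrist5.png

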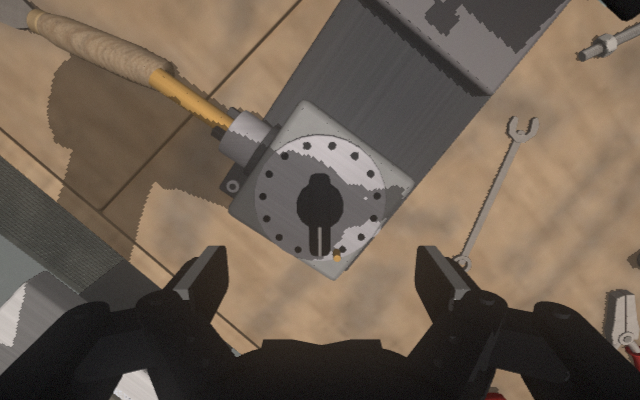

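View pics/scene5.png

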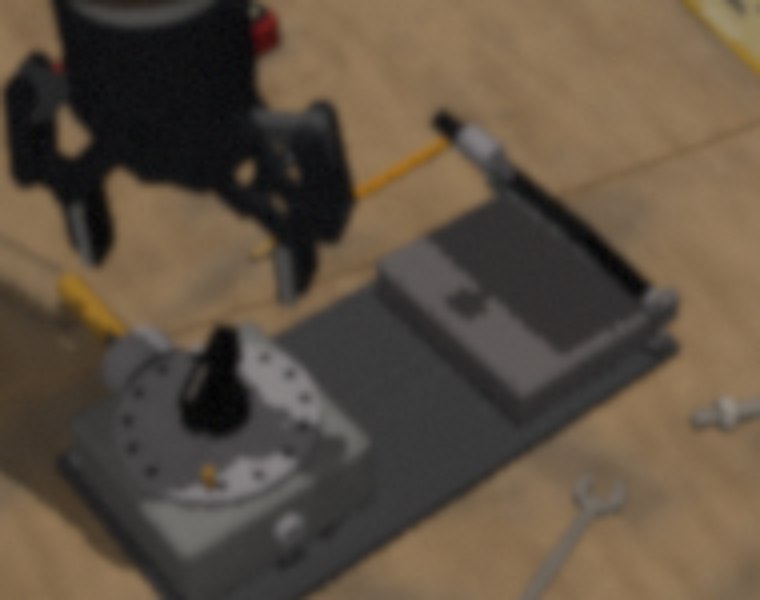

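Emit:
{"name": "step_arm", "arguments": {
  "series": [
    [0,0,-0.06,0,0,0],
    [0,0,-0.12,0,0,0],
    [0,0,-0.165,0,0,0],
    [0,0,-0.165,0,0,0],
    [0,0,-0.165,0,0,0]
  ]
}}

```text
clock: 7.12
position: [452.8, 27.1, 84.0]
ee_rot: [0.916, 0.402, -0.001, 0.0]
contact_force: [-0.0, 1.2, 0.5]
gripper_width: 85.6
```

Emit:
{"name": "step_arm", "arguments": {
  "series": [
    [0,0,0,0,0,0],
    [0,0,0,0,0,0],
    [0,0,0,0,0,0],
    [0,0,0,0,0,0],
    [0,0,0,0,0,0],
    [0,0,0,0,0,0],
    [0,0,0,0,0,0],
    [0,0,0,0,0,0],
    [0,0,0,0,0,0],
    [0,0,0,0,0,0],
    [0,0,0,0,0,0]
  ],
  "jaw": -1
}}

```text
clock: 8.03
position: [452.6, 27.7, 84.7]
ee_rot: [0.916, 0.402, 0.0, -0.0]
contact_force: [-2.9, 3.1, 5.2]
gripper_width: 12.8
```

```bash
python3 - <<'E'
from bench import arm
from h import *
s=arm.read_state();print(s["position"],s["contact_force"],s["wrist_torque"],s["gripper_width"])
d=arm.get_image("wrist");cv2.imwrite("pics/wrist6.png",d["image"][:,:,::-1])
E
```

```text
[452.5641675   27.65318185  84.74678651] [-2.85130858  3.07454816  5.23318262] [ 0.82734512  0.95056751 -0.01146746] 12.844264536763852
```

View pics/wrist6.png

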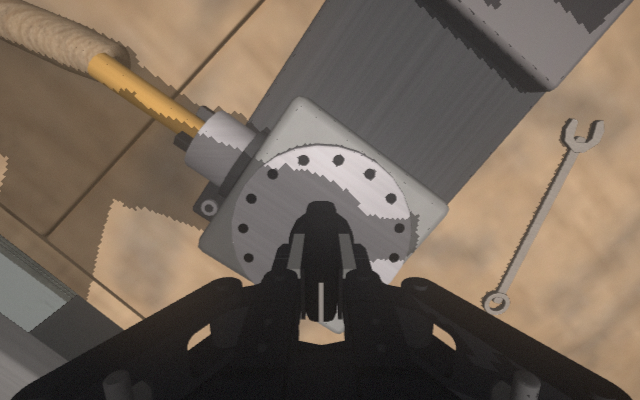

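Emit:
{"name": "step_arm", "arguments": {
  "series": [
    [0,0,0,0,0,-0.045],
    [0,0,0,0,0,-0.09],
    [0,0,0,0,0,-0.135],
    [0,0,0,0,0,-0.18],
    [0,0,0,0,0,-0.225],
    [0,0,0,0,0,-0.267],
    [0,0,0,0,0,-0.267],
    [0,0,0,0,0,-0.267],
    [0,0,0,0,0,-0.267]
  ]
}}

```text
clock: 8.83
position: [452.5, 27.7, 84.7]
ee_rot: [0.979, 0.202, -0.0, -0.0]
contact_force: [-3.6, 2.6, 5.8]
gripper_width: 13.0
```

```bash
cat > st.py <<'E'
from bench import arm
from h import *
import sys
from scipy.spatial.transform import Rotation as R
s=arm.read_state();x=R.from_quat(s["ee_rot"]).as_matrix()[:,0]
print(s["clock"],s["position"].round(1),"yaw",np.degrees(np.arctan2(x[1],x[0])).round(2),s["contact_force"].round(1),s["wrist_torque"].round(3),s["gripper_width"].round(1),s["joints"][5])
d=arm.get_image("wrist");cv2.imwrite(f"pics/wrist{sys.argv[1]}.png",d["image"][:,:,::-1]);np.savez(f"wrist{sys.argv[1]}.npz",**d)
E
python3 st.py 7
```

```text
Traceback (most recent call last):
  File "st.py", line 6, in <module>
    print(s["clock"],s["position"].round(1),"yaw",np.degrees(np.arctan2(x[1],x[0])).round(2),s["contact_force"].round(1),s["wrist_torque"].round(3),s["gripper_width"].round(1),s["joints"][5])
                                                                                                                                                    ^^^^^^^^^^^^^^^^^^^^^^^^
AttributeError: 'float' object has no attribute 'round'
```

```bash
sed -i 's/s\["gripper_width"\].round(1)/s["gripper_width"]/' st.py
python3 st.py 7
```

```text
8.8333 [452.5  27.7  84.7] yaw 23.36 [-3.6  2.6  5.8] [0.953 0.992 0.02 ] 12.987648275732237 1.5583661472396366
```

View pics/wrist7.png

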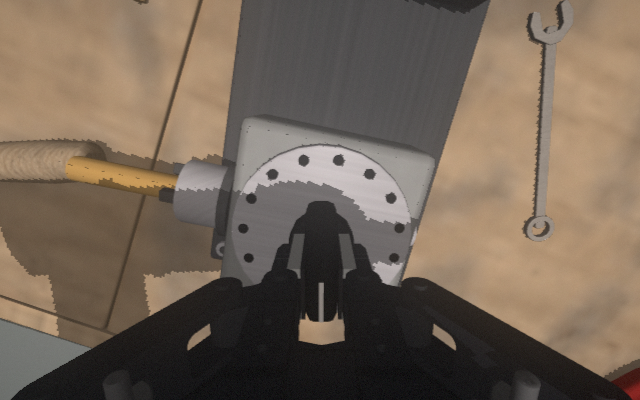

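One click: the tool and bar turned 24° together (yaw 47.4° → 23.4°), and the residual moment is close to zero. Now the second.

Emit:
{"name": "step_arm", "arguments": {
  "series": [
    [0,0,0,0,0,-0.045],
    [0,0,0,0,0,-0.09],
    [0,0,0,0,0,-0.135],
    [0,0,0,0,0,-0.18],
    [0,0,0,0,0,-0.225],
    [0,0,0,0,0,-0.267],
    [0,0,0,0,0,-0.267],
    [0,0,0,0,0,-0.267],
    [0,0,0,0,0,-0.267]
  ]
}}

```text
clock: 9.63
position: [452.5, 27.8, 84.7]
ee_rot: [1.0, -0.006, -0.0, -0.0]
contact_force: [-4.0, 4.4, 6.6]
gripper_width: 12.9
```

```bash
python3 st.py 8
```

```text
9.6333 [452.5  27.8  84.7] yaw -0.66 [-4.   4.4  6.6] [1.029 1.051 0.028] 12.889472392368624 1.1389633372384442
```

View pics/wrist8.png

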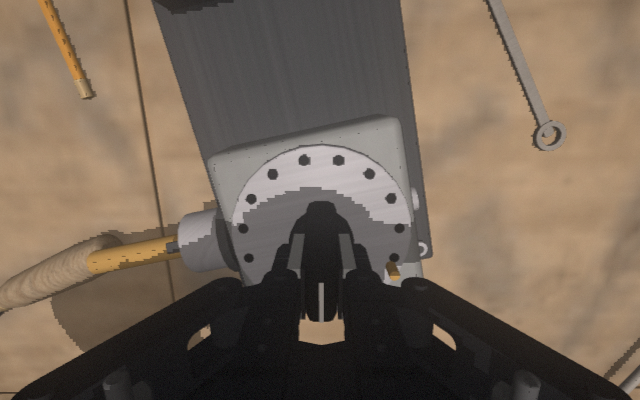

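Two clicks: the bar still lies square between the fingers, and the brass pin is now visible at (392, 270), behind the pointer's path. Now the third.

Emit:
{"name": "step_arm", "arguments": {
  "series": [
    [0,0,0,0,0,-0.045],
    [0,0,0,0,0,-0.09],
    [0,0,0,0,0,-0.135],
    [0,0,0,0,0,-0.18],
    [0,0,0,0,0,-0.225],
    [0,0,0,0,0,-0.267],
    [0,0,0,0,0,-0.267],
    [0,0,0,0,0,-0.267],
    [0,0,0,0,0,-0.267],
    [0,0,0,0,0,-0.267],
    [0,0,0,0,0,-0.267],
    [0,0,0,0,0,-0.267]
  ]
}}

```text
clock: 10.68
position: [452.5, 27.9, 84.7]
ee_rot: [0.977, -0.214, -0.0, -0.0]
contact_force: [-3.4, 4.3, 6.0]
gripper_width: 12.9
```

```bash
python3 st.py 9; python3 - <<'E'
from bench import arm
from h import *
H=np.array([683.2,73.5,44]);ux=np.array([.9806,.1968,0])
for n in ["scene","top"]:
    d=arm.get_image(n);im=d["image"][:,:,::-1]
    for th in (50,56,60,70):
        t=np.radians(th);print(n,th,proj(d,H-125*np.cos(t)*ux+[0,0,125*np.sin(t)]).round(1))
    im=im[150:300,200:390] if n=="scene" else im[130:280,230:430]
    cv2.imwrite(f"pics/{n}9.png",cv2.resize(im,None,fx=4,fy=4,interpolation=cv2.INTER_CUBIC))
E
```

```text
10.6833 [452.5  27.9  84.7] yaw -24.7 [-3.4  4.3  6. ] [ 1.219  1.152 -0.05 ] 12.883795878423875 0.7195709181159136
scene 50 [315.8 191.8]
scene 56 [319.9 186.6]
scene 60 [322.7 183.4]
scene 70 [330.4 175.8]
top 50 [321.7 190.1]
top 56 [320.3 183.7]
top 60 [319.4 179.2]
top 70 [316.8 167.3]
```

View pics/wrist9.png

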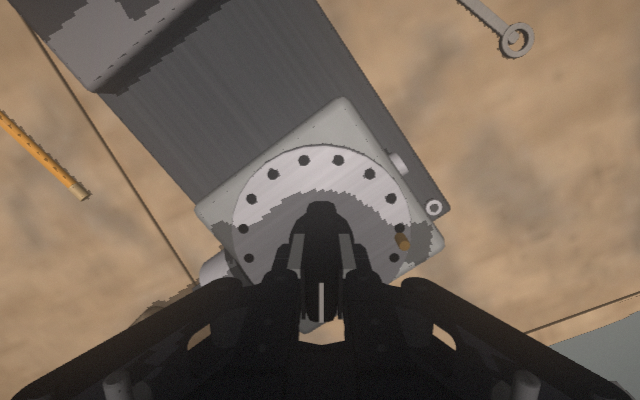

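View pics/scene9.png

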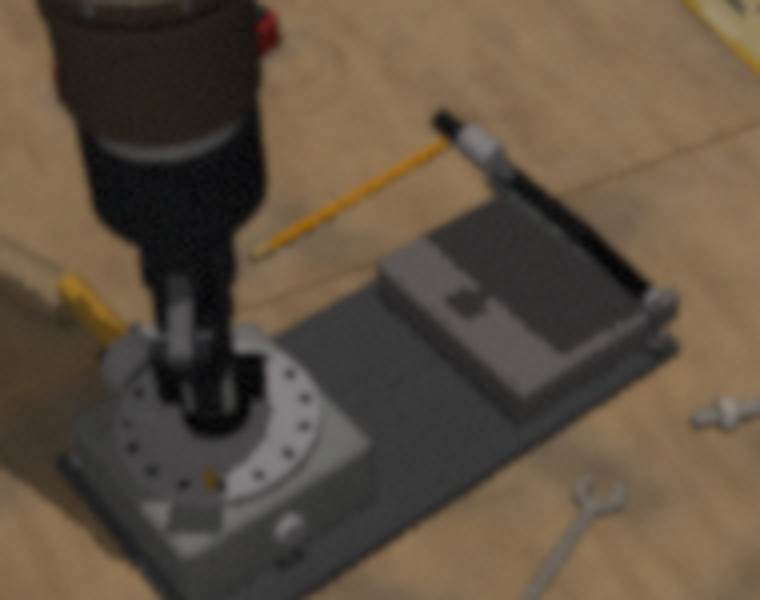

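View pics/top9.png

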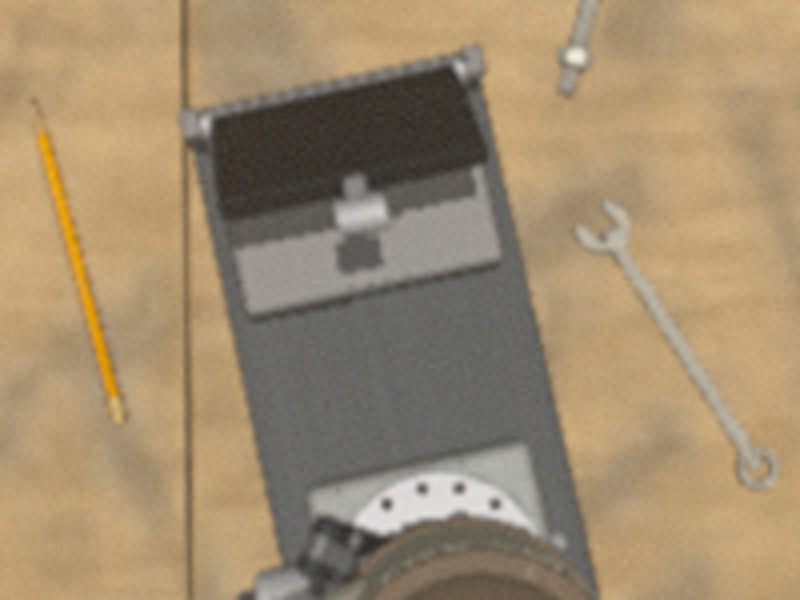

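```bash
python3 -c "
from bench import arm
print(arm.job_done());s=arm.read_state();print(s['clock'],s['gripper_width'])"
```

```text
the job is handed in; nothing more can be done
None
the job is handed in; nothing more can be done
```

The read-out panel is up and released, and the index knob is at its third stop with the fingers still gripping it. I handed the job in at about 10.8 s; no verdict is reported.

- **Read-out:** I gripped the roller across its ends, raised it along its arc and let go. After release, the wrist, scene and top views all put the panel at about 56°. That is a little under the 60° aimed for but inside the 10° tolerance. The top and scene views showed the same angle after the knob was turned.
- **Knob:** I turned it clockwise in three 24° moves. The tool's heading went from 47.4° to -24.7°, which is 72°. At each stop the bar lay square between the fingers and the turning moment was 0.05 N m or less. The clicks were judged from heading, bar position and that moment, as I had no direct reading of the knob joint.
- **Grip:** The last opening was 12.9 mm, stopped on the bar. The nominal bar width is 14 mm; the roller also read about 1.6 mm small, so I put this down to the opening reading low.
- **Loose tools:** The wrench, bolt and pencil were never touched, and in the last pictures they looked unmoved. I did not measure their positions.

No check failed.

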